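# Swing out the microscope stand's third leg

### The job

The small microscope's stand on the lab desk still has its third leg folded in. Take or push that leg by its orange post and swing it out, away from the fixed leg beside it, until it snaps fully home in its end detent, then let go. The lamp stand beside it has the same kind of leg: leave that one folded.

Things in the scene. Friction and masses are not known exactly. Their poses are not given: they have to be found in the camera images.
- scope: Microscope stand, fixed: white hub on a 72 mm black foot, 18 mm steel column, white tube with green band, 230 mm high. Origin: on the desk under the hub, on the leg's vertical hinge axis. Its frame: folded leg along +x, leg out along +y; low fixed white legs (155 mm, tops at 16 mm) at -25 and 215 degrees from +x, tube 100 mm out along -y over a loose dish. The quarter +x to +y is free.
- scope_leg (a joint): Microscope stand's swinging leg, rad: 0 folded, grows anticlockwise seen from above, starts at 0 to 0.25, stop and seat at 1.6. It turns easily (about 0.3 N at the post) and stays where left; a sprung ball under it resists with 2 to 3 N from 1.2 to 1.41, past which the leg snaps to the seat by itself and is kept there. Flat grey bar 18 mm wide, top 26.5 mm above the desk, end 150 mm from the axis.
- scope_post (a point): Centre of the top of the upright orange post on the microscope stand's swinging leg: plain round post, diameter 16 mm, 44 mm tall, top 70.5 mm above the desk, 130 mm from the hinge axis on the leg's middle line, so it lies in the leg's direction from the hinge. Moves with the leg.
- lamp_leg (a joint): The like leg of the lamp stand (same stand but a black hub and a flat round blue lamp 100 mm across instead of the tube), rad: 0 folded, 1.6 out. Starts at 0 to 0.25, to stay folded.

How it is judged:
By the outcome, as a careful person would: the job done as asked, in the order asked, and still so for the second after the job is handed in, with the robot touching nothing.
It also fails if it takes over 38 s, if anything falls off the work surface, if the arm or the gripper's body presses on something with over 40 N, if the wrist force passes 120 N, or if a joint passes its speed limit or range.

### The arm

A 7-joint arm with a two-finger parallel gripper is mounted at the origin on the work surface. World frame = base frame: x ahead of the robot, y to its left, z up, the work surface at z = 0. Lengths are in m, angles in rad, forces in N, time in s.
With the tool pointing down it reaches from about 0.4 to 0.85 m from the base axis. Payload 10.4 kg.
Tool frame: the origin (TCP) lies on the mounting face of the last link; the fingertips stand r.tips_ahead ahead of it and the grasp point (between the pads) lies 164 mm ahead of it (r.tips_ahead is the distance from the TCP to the fingertips, in m); z points along the fingers, y is the line along which they close (so a half turn about z gives the same grasp; the last joint's range is limited). The gripper opens to 87 mm and grips with 3 to 60 N. Pads are 19 mm wide; open, the fingers measure 117 mm over their backs; the gripper's body (75 mm by 190 mm) begins 51 mm behind the grasp point.
Start: joints at [-1.158, 0.332, -0.065, 1.46, 0.022, 1.35, -0.088], TCP at [0.264, 0.567, 0.405] pointing down, gripper open.
Joint ranges: [-2.6, 2.6], [-0.5, 2.12], [-1.47, 1.34], [0.16, 2.42], [-1.27, 4.41], [0.06, 2.06], [-2.6, 2.6]. Speed limits (rad/s): [2.22, 2.22, 2.79, 2.79, 3.14, 3.14, 3.14].

### API

Orientations are given as a unit quaternion [x, y, z, w].
In Python, from bench import telemetry, imaging, job, r gives the robot as it stands.
- The arm moves only by the tool move_arm, never from a script. Its argument "steps" is a list of rows, each an object of numbers: "dx", "dy", "dz": the shift along the tool's x, y, z in cm; "spin": the turn about the tool's z in rad. In form: [{"dx": .., "dy": .., "dz": .., "spin": ..}, ...]. A call has 1 to 12 rows; each row shifts and turns the commanded pose from where the row before left it, along the tool's axes as they then stand; what a row does not reach is not made up. A row lasts 1/10 s, in which the tool goes at most 50 mm and 8.59 degrees, less where a joint would pass 70% of its speed; a pose out of reach is approached as far as the arm can. A call with a gripper value outside its range is refused whole. "claw" is the finger opening in cm, from 0 to 8.7, set as the call begins (left out, the last holds). The fingers move at their own pace and stop on an object; "squeeze" is the grip in N (left out, the last holds). Time passes only in rows, so rows that do not move let the fingers close. It gives the time, the measured TCP pose, the force, the opening and the grip force at its end, in the units of the state.
- telemetry.read_state(): the state, without advancing time (a new reading comes with each control period).
- imaging.camera(name): name is "scene" or "top" or "wrist"; returns a dict with "img" (384x512x3 uint8, red, green, blue), "camera_matrix" (3x3 intrinsics, pixels), "R" (3x3) and "t" (3): a world point X has camera coordinates R X + t. Camera axes: x right, y down, z forward; pixel columns grow to the right and rows downward; lengths in m; the calibration is good to about 2 mm. A picture is of the moment at which its call begins. There is no depth.
- job.close_job(): hands the job in; it is judged then, once.
The state is a dict: "time": time; "joint_positions": joint angles; "joint_vel": joint speeds; "joint_torque": joint torques, N m; "ee_pos": TCP position; "eef_rot": TCP orientation; "ft_force": force on the tool from outside, world axes, zero at the start; "torque": the same for the moment, N m; "width": finger opening in m; "grip_force": force on a finger pad.
Only numpy, scipy, OpenCV 4.12 (cv2) and the standard library are available. Lean on these libraries where they do the work, as an engineer would, in place of code of your own. Each camera call takes 0.05 s, during which the arm holds its last target. There are 200 camera calls.

## Working session

There is one attempt and no reset: what is moved stays moved. The work goes in short steps, Python scripts to look and compute and a tool call to move; the robot and the scene stay as the last step left them, time stands still between calls to the robot, and variables do not carry over. Pictures are saved under pics/ and viewed, at most 10 in all, crops included, and the job is handed in when it is done.

Besides the shell and the picture viewer there is one more tool, called after ">>>" by a JSON object that holds its "api" and its "payload". move_arm: Moves the arm, as the interface text tells. Its arguments: {"type":"object","properties":{"steps":{"type":"array","items":{"type":"object","properties":{"dx":{"type":"number"},"dy":{"type":"number"},"dz":{"type":"number"},"spin":{"type":"number"}}}},"claw":{"type":"number"},"squeeze":{"type":"number"}},"required":["steps"]}

```bash
mkdir -p pics; cat > h.py <<'E'
import numpy as np,cv2,json
from bench import telemetry, imaging, job, r
def snap(n,f):
    c=imaging.camera(n); cv2.imwrite(f'pics/{f}.png',c['img'][:,:,::-1])
    np.savez(f'pics/{f}.npz',K=c['camera_matrix'],R=c['R'],t=c['t'],img=c['img']); return c
def back(f,u,v,z):
    d=np.load(f'pics/{f}.npz'); R,t=d['R'],d['t']; o=-R.T@t
    w=R.T@np.linalg.inv(d['K'])@np.array([u,v,1.]); return o+w*(z-o[2])/w[2]
def proj(f,X):
    d=np.load(f'pics/{f}.npz'); p=d['K']@(d['R']@np.array(X)+d['t']); return p[:2]/p[2]
E
python3 - <<'E'
from h import *
a=snap('top','top0')['img'];b=snap('scene','sc0')['img']
print(r.tips_ahead,telemetry.read_state())
cv2.imwrite('pics/top0b.png',cv2.resize(a[:,:,::-1],(800,600),interpolation=2))
cv2.imwrite('pics/sc0b.png',cv2.resize(b[:,:,::-1],(800,600),interpolation=2))
E
```

```text
0.1822 {'time': 0.1, 'joint_positions': array([-1.15758085,  0.33278425, -0.06470832,  1.46086149,  0.02162823,
        1.34991472, -0.0885007 ]), 'joint_vel': array([ 1.01327890e-03, -3.51080902e-03, -7.62904522e-04, -2.80293679e-03,
       -2.93217067e-04,  5.29194877e-04, -5.60451640e-05]), 'joint_torque': array([ 2.49469733e-03, -6.24539852e+01,  2.54715735e-02, -3.90715492e+01,
       -6.11820328e-02,  3.67525429e-02,  5.14347698e-05]), 'ee_pos': array([0.26378633, 0.56647096, 0.40404665]), 'eef_rot': array([ 2.16171318e-01,  9.76355241e-01, -6.28368763e-04, -9.62916236e-05]), 'ft_force': array([-0.67338664, -0.19192799,  0.33558623]), 'torque': array([-0.04667429,  0.00866045, -0.00031396]), 'grip_force': 0.0, 'width': 0.08713160817393056}
```

View pics/top0b.png

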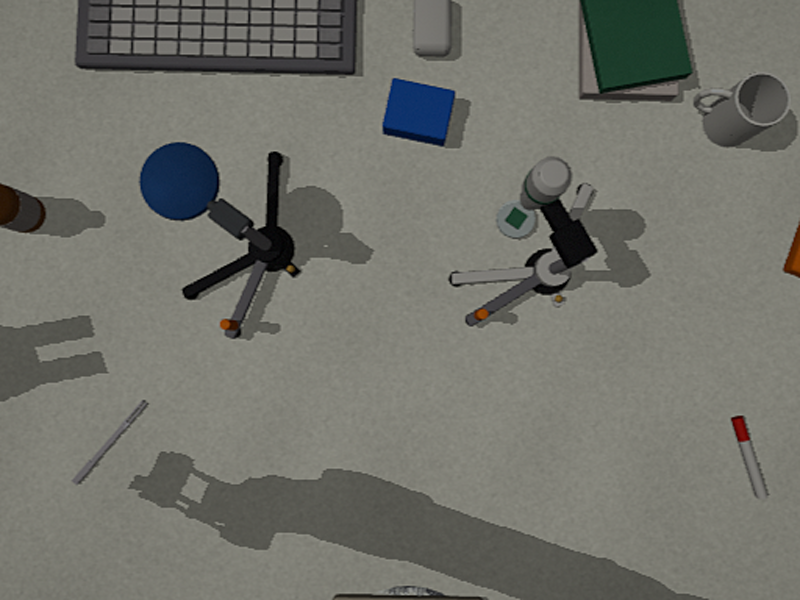

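View pics/sc0b.png

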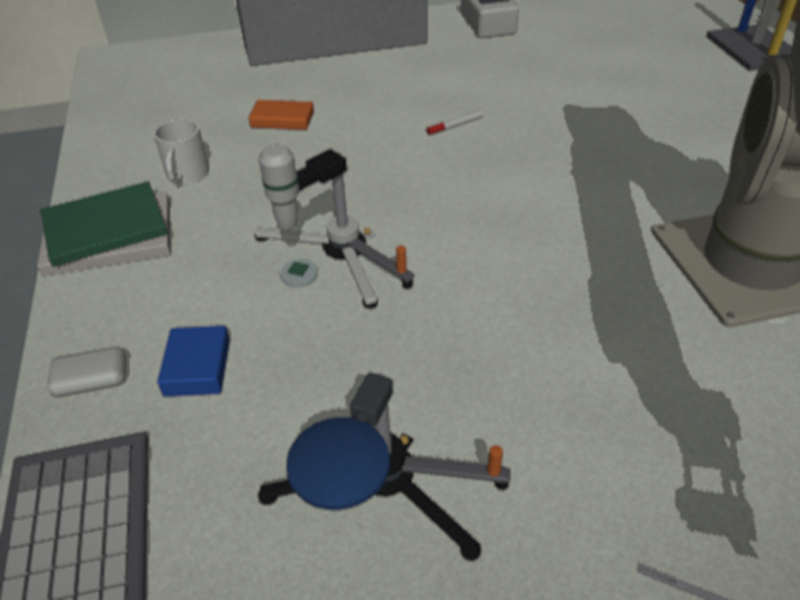

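The top view shows the scope's hub near (549,270) and its orange post near (482,314). The fixed legs end near (452,279) and (585,190), all in the 800x600 scale. The lamp stand is on the left, with its post near (231,325). I'll enlarge the scope to read positions more closely.

```bash
python3 - <<'E'
from h import *
a=np.load('pics/top0.npz')['img'];
cv2.imwrite('pics/c1.png',cv2.resize(a[90:220,270:420,::-1],(690,598),interpolation=cv2.INTER_CUBIC))
for f,img in(('top0',a),('sc0',np.load('pics/sc0.npz')['img'])):
    hsv=cv2.cvtColor(img,cv2.COLOR_RGB2HSV)
    m=cv2.inRange(hsv,(5,170,90),(18,255,255)); n,l,s,c=cv2.connectedComponentsWithStats(m)
    for i in range(1,n):
        if s[i,4]>15: print(f,s[i],c[i].round(1),back(f,*c[i],.06).round(4))
E
```

```text
top0 [506 153   6  21  73] [509.3 165.7] [ 0.6296 -0.5583  0.06  ]
top0 [305 198   8   6  39] [308.1 200.5] [ 0.5401 -0.0985  0.06  ]
top0 [141 204   6   7  30] [143.6 207.2] [0.517  0.2737 0.06  ]
sc0 [160  65  40  17 569] [179.6  73. ] [ 0.6686 -0.5491  0.06  ]
sc0 [254 158   5  16  62] [256.5 165.7] [ 0.5445 -0.085   0.06  ]
sc0 [313 286   8  18 112] [316.4 294.6] [0.5221 0.2781 0.06  ]
```

View pics/c1.png

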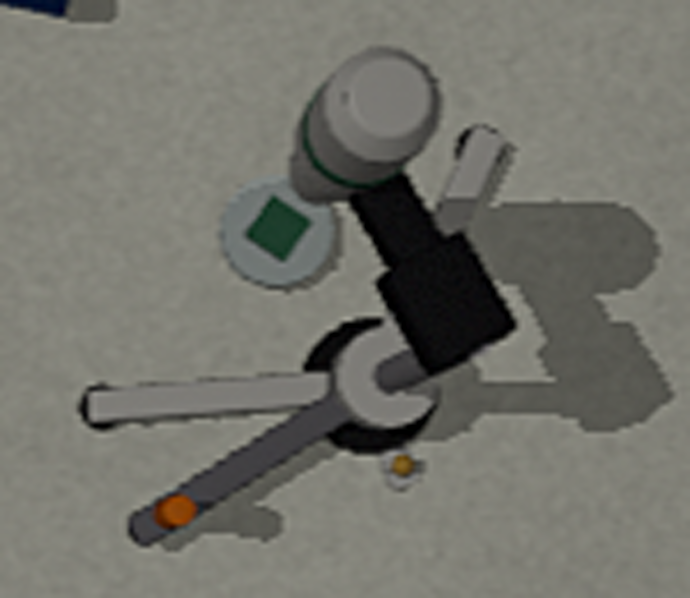

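The enlarged crop shows the fixed-leg tips at (85,407) and (485,132), the swinging-leg tip at (133,530), the foot centre near (371,386) and the post top near (175,508). I'll fit the stand's pose to these points.

```bash
python3 - <<'E'
from h import *
from scipy.optimize import least_squares
P=lambda u,v:np.array([270+u/4.6,90+v/4.6])
d=lambda x,y,a,L,z:[x+L*np.cos(a),y+L*np.sin(a),z]
sc=np.array([256.5,158.5])
def f(p):
    x,y,w,q=p
    return np.r_[proj('top0',d(x,y,w-np.radians(25),.155,.014))-P(85,407),
     proj('top0',d(x,y,w+np.radians(215),.155,.014))-P(485,132),
     proj('top0',d(x,y,w+q,.15,.0265))-P(133,530), .5*(proj('top0',[x,y,.003])-P(371,386)),
     proj('top0',d(x,y,w+q,.13,.06))-[308.1,200.5], proj('sc0',d(x,y,w+q,.13,.05))-[256.5,165.7]]
s=least_squares(f,[.58,-.2,1.7,.15]);x,y,w,q=s.x
print(s.x,f(s.x).round(1));print('post',d(x,y,w+q,.13,.07))
for th in(q,.5,.9,1.2,1.41,1.6):print(th,np.round(d(x,y,w+th,.13,.07),4))
from scipy.spatial.transform import Rotation as Ro
print(Ro.from_quat(telemetry.read_state()['eef_rot']).as_matrix().round(3))
E
```

```text
[ 0.60816578 -0.20856403  2.11429739  0.00459283] [-1.1  1.2  2.  -1.9 -0.5  0.  -0.3  0.4 -0.4 -0.2  0.5 -0.5]
post [np.float64(0.5404278123365243), np.float64(-0.09760652036234758), 0.07]
0.004592829121320013 [ 0.5404 -0.0976  0.07  ]
0.5 [ 0.4958 -0.1431  0.07  ]
0.9 [ 0.4792 -0.1921  0.07  ]
1.2 [ 0.4801 -0.2309  0.07  ]
1.41 [ 0.4876 -0.2571  0.07  ]
1.6 [ 0.4989 -0.279   0.07  ]
[[-0.907  0.422 -0.   ]
 [ 0.422  0.907 -0.001]
 [-0.    -0.001 -1.   ]]
```

The fit agrees to about 2 px, with the post at (0.540, -0.098) and q≈0. I'll approach above the post.

>>> {"api": "move_arm", "payload": {"steps": [{"dx": -2, "dy": -1.8}, {"dx": -3.4, "dy": -3.1}, {"dx": -3.4, "dy": -3.1}, {"dx": -3.4, "dy": -3.1}, {"dx": -3.4, "dy": -3.1}, {"dx": -3.4, "dy": -3.1}, {"dx": -3.4, "dy": -3.1}, {"dx": -3.4, "dy": -3.1}, {"dx": -3.4, "dy": -3.1}, {"dx": -3.4, "dy": -3.1}, {"dx": -3.4, "dy": -3.1}, {"dx": -3.4, "dy": -3.1}], "claw": 5}}

```text
$.steps[0]: bad value
```

>>> {"api": "move_arm", "payload": {"steps": [{"dx": -3.4, "dy": -3.1}, {"dx": -3.4, "dy": -3.1}, {"dx": -3.4, "dy": -3.1}, {"dx": -2, "dy": -1.8}, {"spin": 0.1}, {"spin": 0.1}, {"spin": 0.1}, {}]}}

```text
$.steps[0]: bad value
```

```bash
cat >> h.py <<'E'
from scipy.spatial.transform import Rotation as Ro
def togo(X):
    s=telemetry.read_state();M=Ro.from_quat(s['eef_rot']).as_matrix()
    print('t',s['time'],'ee',s['ee_pos'].round(4),'q',s['joint_positions'].round(2),'yang',np.degrees(np.arctan2(M[1,1],M[0,1])).round(1),'tilt',M[:,2].round(3))
    print('togo cm',(M.T@(np.array(X)-s['ee_pos'])*100).round(2),'w',s['width'],'F',s['ft_force'].round(1),s['grip_force'])
E
python3 - <<'E'
from h import *
togo([.5404,-.0976,.216])
b=snap('wrist','w1')['img'];cv2.imwrite('pics/w1.png',b[:,:,::-1])
print(proj('w1',[.5404,-.0976,.0705]))
E
```

```text
t 0.1 ee [0.2638 0.5665 0.404 ] q [-1.16  0.33 -0.06  1.46  0.02  1.35 -0.09] yang 65.0 tilt [-0.    -0.001 -1.   ]
togo cm [-53.11 -48.5   18.87] w 0.08713160817393056 F [-0.7 -0.2  0.3] 0.0
[-55.59041849 506.45782873]
```

View pics/w1.png

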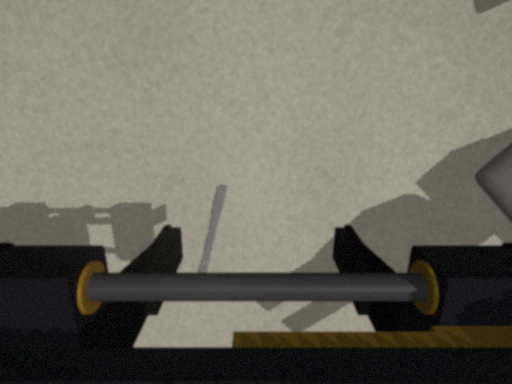

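The moves were refused, probably because every row needs all four numbers. The wrist view shows only the desk and the pen near (210,230), since the arm hasn't moved. I'll resend with full rows.

>>> {"api": "move_arm", "payload": {"steps": [{"dx": -2, "dy": -1.8, "dz": 0, "spin": 0}, {"dx": -3.4, "dy": -3.1, "dz": 0, "spin": 0}, {"dx": -3.4, "dy": -3.1, "dz": 0, "spin": 0}, {"dx": -3.4, "dy": -3.1, "dz": 0, "spin": 0}, {"dx": -3.4, "dy": -3.1, "dz": 0, "spin": 0}, {"dx": -3.4, "dy": -3.1, "dz": 0, "spin": 0}, {"dx": -3.4, "dy": -3.1, "dz": 0, "spin": 0}, {"dx": -3.4, "dy": -3.1, "dz": 0, "spin": 0}, {"dx": -3.4, "dy": -3.1, "dz": 0, "spin": 0}, {"dx": -3.4, "dy": -3.1, "dz": 0, "spin": 0}, {"dx": -3.4, "dy": -3.1, "dz": 0, "spin": 0}, {"dx": -3.4, "dy": -3.1, "dz": 0, "spin": 0}], "claw": 5}}

```text
time: 1.35
ee_pos: [0.4697, 0.0729, 0.4048]
eef_rot: [0.216, 0.976, 0.0, 0.0]
ft_force: [1.0, 0.3, -0.4]
width: 0.0499
grip_force: 0.0
```

>>> {"api": "move_arm", "payload": {"steps": [{"dx": -3.4, "dy": -3.1, "dz": 0, "spin": 0}, {"dx": -3.4, "dy": -3.1, "dz": 0, "spin": 0}, {"dx": -3.4, "dy": -3.1, "dz": 0, "spin": 0}, {"dx": -2, "dy": -1.8, "dz": 0, "spin": 0}, {"dx": 0, "dy": 0, "dz": 0, "spin": 0.1}, {"dx": 0, "dy": 0, "dz": 0, "spin": 0.1}, {"dx": 0, "dy": 0, "dz": 0, "spin": 0.1}, {"dx": 0, "dy": 0, "dz": 0, "spin": 0}, {"dx": 0, "dy": 0, "dz": 0, "spin": 0}]}}

```text
time: 2.25
ee_pos: [0.5331, -0.0772, 0.4046]
eef_rot: [0.358, 0.934, -0.0, -0.0]
ft_force: [0.6, -0.7, -1.0]
width: 0.0498
grip_force: 0.0
```

```bash
python3 - <<'E'
from h import *
togo([.5404,-.0976,.216])
b=snap('wrist','w2')['img'];cv2.imwrite('pics/w2.png',b[:,:,::-1])
print(proj('w2',[.5404,-.0976,.0705]))
E
```

```text
t 2.25 ee [ 0.5331 -0.0772  0.4046] q [-0.45  0.14  0.56  1.72 -0.08  1.3   0.97] yang 48.0 tilt [-0.  0. -1.]
togo cm [-1.91 -1.03 18.86] w 0.049827328765275826 F [ 0.6 -0.7 -1. ] 0.0
[247.70843127 192.65148833]
```

View pics/w2.png

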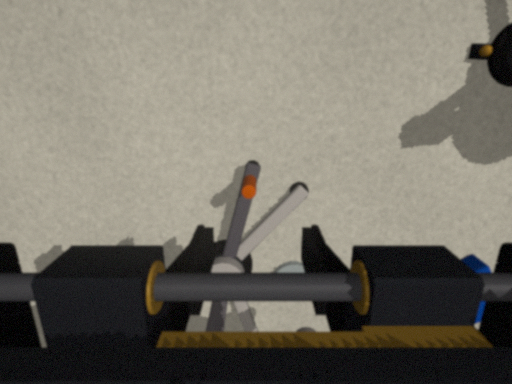

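The wrist view puts the post top at (249,190) against a predicted (248,193), so the fit holds. I'll descend, then close.

>>> {"api": "move_arm", "payload": {"steps": [{"dx": -1.0, "dy": -0.5, "dz": 1, "spin": 0}, {"dx": -0.9, "dy": -0.5, "dz": 2, "spin": 0}, {"dx": 0, "dy": 0, "dz": 3, "spin": 0}, {"dx": 0, "dy": 0, "dz": 3, "spin": 0}, {"dx": 0, "dy": 0, "dz": 2, "spin": 0}, {"dx": 0, "dy": 0, "dz": 2, "spin": 0}, {"dx": 0, "dy": 0, "dz": 2, "spin": 0}, {"dx": 0, "dy": 0, "dz": 1.5, "spin": 0}, {"dx": 0, "dy": 0, "dz": 1.3, "spin": 0}, {"dx": 0, "dy": 0, "dz": 0.7, "spin": 0}, {"dx": 0, "dy": 0, "dz": 0, "spin": 0}]}}

```text
time: 3.4
ee_pos: [0.5404, -0.0975, 0.219]
eef_rot: [0.36, 0.933, -0.0, -0.001]
ft_force: [-0.5, -0.3, 0.5]
width: 0.0499
grip_force: 0.0
```

>>> {"api": "move_arm", "payload": {"steps": [{"dx": 0, "dy": 0, "dz": 0, "spin": 0}, {"dx": 0, "dy": 0, "dz": 0, "spin": 0}, {"dx": 0, "dy": 0, "dz": 0, "spin": 0}, {"dx": 0, "dy": 0, "dz": 0, "spin": 0}, {"dx": 0, "dy": 0, "dz": 0, "spin": 0}, {"dx": 0, "dy": 0, "dz": 0, "spin": 0}], "claw": 1.0, "squeeze": 10}}

```text
time: 4.0
ee_pos: [0.5406, -0.0974, 0.2199]
eef_rot: [0.36, 0.933, 0.0, 0.0]
ft_force: [-0.7, 0.2, 1.2]
width: 0.0154
grip_force: 10.0
```

```bash
python3 - <<'E'
from h import *
togo([.5404,-.0976,.216])
# arc steps: tool-frame shifts, 0.1 rad of leg per row, spin -0.05 applied with row
s=telemetry.read_state();M=Ro.from_quat(s['eef_rot']).as_matrix()[:2,:2]
h=np.array([.6082,-.2086]);v=s['ee_pos'][:2]-h;print('R',np.hypot(*v),np.arctan2(v[1],v[0])-2.1143)
a=2.1143;p=h+.13*np.array([np.cos(a),np.sin(a)])
for k in range(1,17):
    b=a+.1*k;n=h+.13*np.array([np.cos(b),np.sin(b)]);y=(k-1)*.05;c=np.array([[np.cos(y),-np.sin(y)],[np.sin(y),np.cos(y)]])
    print(k,((c@M).T@(n-p)*100).round(2));p=n
E
```

```text
t 4.0 ee [ 0.5406 -0.0974  0.2199] q [-0.35  0.38  0.53  1.88 -0.24  0.94  1.12] yang 47.9 tilt [ 0.  0. -1.]
togo cm [ 0.   -0.03  0.39] w 0.015383150050455279 F [-0.7  0.2  1.2] 10.000024584587663
R 0.1301397360933088 0.002277656455876187
1 [ 0.31 -1.26]
2 [ 0.25 -1.28]
3 [ 0.18 -1.29]
4 [ 0.12 -1.29]
5 [ 0.05 -1.3 ]
6 [-0.01 -1.3 ]
7 [-0.08 -1.3 ]
8 [-0.14 -1.29]
9 [-0.2  -1.28]
10 [-0.27 -1.27]
11 [-0.33 -1.26]
12 [-0.39 -1.24]
13 [-0.46 -1.22]
14 [-0.52 -1.19]
15 [-0.57 -1.17]
16 [-0.63 -1.14]
```

The post is gripped at 15.4 mm, and R is 130 mm as it should be. I'll swing along the arc.

>>> {"api": "move_arm", "payload": {"steps": [{"dx": 0.31, "dy": -1.26, "dz": 0, "spin": -0.05}, {"dx": 0.25, "dy": -1.28, "dz": 0, "spin": -0.05}, {"dx": 0.18, "dy": -1.29, "dz": 0, "spin": -0.05}, {"dx": 0.12, "dy": -1.29, "dz": 0, "spin": -0.05}, {"dx": 0.05, "dy": -1.3, "dz": 0, "spin": -0.05}, {"dx": -0.01, "dy": -1.3, "dz": 0, "spin": -0.05}, {"dx": -0.08, "dy": -1.3, "dz": 0, "spin": -0.05}, {"dx": -0.14, "dy": -1.29, "dz": 0, "spin": -0.05}, {"dx": 0, "dy": 0, "dz": 0, "spin": 0}]}}

```text
time: 4.9
ee_pos: [0.481, -0.1809, 0.2199]
eef_rot: [0.168, 0.986, -0.0, 0.001]
ft_force: [2.6, -0.1, -1.3]
width: 0.0153
grip_force: 10.0
```

```bash
cat > a.py <<'E'
from h import *
togo([.4989,-.2790,.2199])
s=telemetry.read_state();M=Ro.from_quat(s['eef_rot']).as_matrix()[:2,:2]
h=np.array([.6082,-.2086]);v=s['ee_pos'][:2]-h;print('R',np.hypot(*v),np.arctan2(v[1],v[0])%6.2832-2.1143)
E
python3 a.py
```

```text
t 4.9 ee [ 0.481  -0.1809  0.2199] q [-0.18  0.3   0.51  1.97 -0.18  0.91  1.66] yang 70.7 tilt [ 0.001 -0.001 -1.   ]
togo cm [-4.93 -8.66  0.01] w 0.015259358020351695 F [ 2.6 -0.1 -1.3] 9.998832426499575
R 0.13016967682220226 0.8132290118699799
```

>>> {"api": "move_arm", "payload": {"steps": [{"dx": -0.2, "dy": -1.28, "dz": 0, "spin": -0.05}, {"dx": -0.27, "dy": -1.27, "dz": 0, "spin": -0.05}, {"dx": -0.33, "dy": -1.26, "dz": 0, "spin": -0.05}, {"dx": -0.39, "dy": -1.24, "dz": 0, "spin": -0.05}, {"dx": -0.46, "dy": -1.22, "dz": 0, "spin": -0.05}, {"dx": -0.52, "dy": -1.19, "dz": 0, "spin": -0.05}, {"dx": -0.57, "dy": -1.17, "dz": 0, "spin": -0.05}, {"dx": -0.57, "dy": -1.05, "dz": 0, "spin": -0.05}, {"dx": 0, "dy": 0, "dz": 0, "spin": 0}, {"dx": 0, "dy": 0, "dz": 0, "spin": 0}]}}

```text
time: 5.9
ee_pos: [0.498, -0.2768, 0.2194]
eef_rot: [-0.032, 0.999, 0.002, -0.001]
ft_force: [-3.8, 5.5, 5.8]
width: 0.0155
grip_force: 10.0
```

```bash
python3 a.py
```

```text
t 5.9 ee [ 0.498  -0.2768  0.2194] q [ 0.05  0.41  0.46  1.82 -0.22  0.96  2.24] yang 93.6 tilt [-0.002  0.003 -1.   ]
togo cm [-0.08 -0.22 -0.05] w 0.015479227504535672 F [-3.8  5.5  5.8] 9.994553430005908
R 0.12960784588656588 1.5815929713630048
```

The leg is at about 1.58 rad, past the snap point. I'll let go and lift clear.

>>> {"api": "move_arm", "payload": {"steps": [{"dx": 0, "dy": 0, "dz": 0, "spin": 0}, {"dx": 0, "dy": 0, "dz": 0, "spin": 0}, {"dx": 0, "dy": 0, "dz": 0, "spin": 0}, {"dx": 0, "dy": 0, "dz": 0, "spin": 0}, {"dx": 0, "dy": 0, "dz": -1, "spin": 0}, {"dx": 0, "dy": 0, "dz": -2, "spin": 0}, {"dx": 0, "dy": 0, "dz": -3, "spin": 0}, {"dx": 0, "dy": 0, "dz": -4, "spin": 0}, {"dx": 0, "dy": 0, "dz": -4, "spin": 0}, {"dx": 0, "dy": 0, "dz": -4, "spin": 0}, {"dx": 0, "dy": 0, "dz": -1, "spin": 0}, {"dx": 0, "dy": 0, "dz": 0, "spin": 0}], "claw": 5}}

```text
time: 7.1
ee_pos: [0.4979, -0.2788, 0.412]
eef_rot: [-0.032, 0.999, -0.001, 0.002]
ft_force: [0.7, 0.2, -1.1]
width: 0.0499
grip_force: 0.0
```

```bash
python3 - <<'E'
from h import *
a=snap('wrist','w3')['img'];b=snap('scene','s3')['img']
cv2.imwrite('pics/m3.png',cv2.resize(np.hstack([a,b])[:,:,::-1],(800,300),interpolation=cv2.INTER_AREA))
h=np.array([.6082,-.2086])
for f,img,z in(('w3',a,.0705),('s3',b,.05)):
    m=cv2.inRange(cv2.cvtColor(img,cv2.COLOR_RGB2HSV),(5,170,90),(18,255,255)); n,l,s,c=cv2.connectedComponentsWithStats(m)
    for i in range(1,n):
        if s[i,4]>15:
            X=back(f,*c[i],z);v=X[:2]-h;print(f,c[i].round(1),X.round(4),np.hypot(*v).round(3),(np.arctan2(v[1],v[0])%6.2832-2.1143).round(3))
E
```

```text
w3 [260.9 172.5] [ 0.4983 -0.2746  0.0705] 0.128 1.568
w3 [ 17.1 241.2] [ 0.5965 -0.5459  0.0705] 0.337 2.563
s3 [179.5  73. ] [ 0.6684 -0.567   0.05  ] 0.363 2.764
s3 [255.2 119.9] [ 0.5033 -0.2739  0.05  ] 0.124 1.584
s3 [316.4 294.6] [0.5193 0.2721 0.05  ] 0.489 -0.361
```

View pics/m3.png

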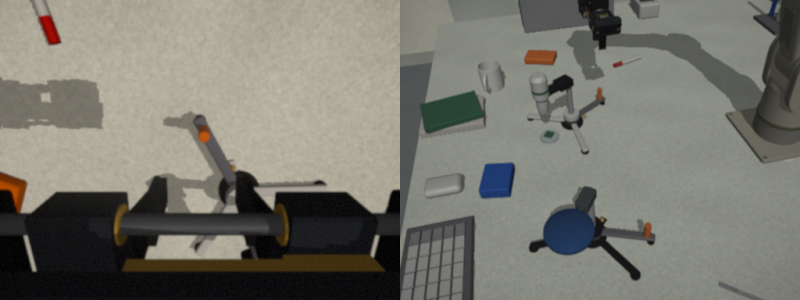

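The wrist view (left) shows the scope's post out toward the robot at about (203,133) in the composite. In the scene view (right), the lamp's post is at the same pixel as before, (316.4,294.6) in the full frame. The scope leg measures about 1.57–1.58 rad, which is the seat within error and well past the 1.41 snap point. I'll hand in.

```bash
python3 -c "
from bench import job;print(job.close_job())"
```

```text
the job is handed in; nothing more can be done
None
```

The microscope's third leg is swung out and released at about 1.58 rad by camera, which matches the 1.6 seat within measuring error; the lamp leg was left folded, and the job is handed in at about 7 s.

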